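Seat the tube head in the mixer's spindle taper

TASK

Lift the blue tube head with the orange grip out of its stand and seat its tapered shank in the tube mixer's spindle, slots over the two drive dogs and flange fully home on the spindle nose. Then, with the head seated, turn it clockwise so that it takes the spindle round until the orange grip lines up with the two orange marks on the mixer, and let go. Feel for the dogs with light pressure, never force the spindle, and leave the spare head and everything else alone.

Things in the scene. Friction and masses are not known exactly. Their poses are not given: they have to be found in the camera images.
- head: The tube head to load, about 0.35 kg, loose in its stand. Origin: on its axis, in the flange's underside (the seating face); z up along the axis. Steel flange of radius 27 mm, 0 to 13 mm above the origin; blue plate of radius 43 mm, 18 to 26 mm; six white-capped tubes 34 mm from the axis on the +x and -x sides, caps up to 38 mm; its +y and -y sides are free for fingers.
- grip (a point): Middle of the head's orange grip bar, 48 mm above the head's origin; axes as the head's. The bar is 36 mm along x, 14 mm thick in y, and reaches from 26 to 66 mm above the head's origin. Pinch it here across y.
- slot (a point): Drive slot in the head's flange, on its +x side, 22 mm from the axis, at the underside; a like slot is on the -x side. Each is 11.4 mm wide in y, cut through the flange's full 13 mm and open at the rim. The head fits the two dogs either way round.
- shank_tip (a point): Lower end of the head's tapered steel shank, 40 mm below the head's origin. Shank radius 14.4 mm at the flange, narrowing to 8.4 mm near this tip.
- mixer: Tube mixer, fixed: white housing 190 x 190 mm, 64 mm tall, origin at the centre of its underside, z up. Its steel spindle, radius 29 mm, stands up out of the centre to 110 mm above the table and turns about the vertical axis.
- mark (a point): One of two flat orange index marks on the housing's top, on the mixer's -x side, 76 mm from the spindle axis; the other lies across on +x. The line through both is the mixer's x axis.
- nose (a point): Centre of the flat top face (nose) of the mixer's spindle, 110 mm above the table, axes as the mixer's: it does not turn with the spindle. Fully home, the head's origin lies on this point. More than 50 N between head and mixer damages the bearing. The spindle turns stiffly, staying put up to 0.15 N m; it can turn at least 0.4 rad past the marks, with no stop at them.
- dog_height (a point): On the spindle axis, level with the tops of the two drive dogs, 10 mm above the nose. The dogs stand across from one another, 18.5 to 27.5 mm from the axis, 9 mm wide. At the start they are turned 0.35 to 1.5 rad counter-clockwise (from above) from the line of the orange marks; the angle is not reported. A head pressed with 5 N slides round on their tops; pressed hard it drags the spindle.
- taper_bottom (a point): Lower end of the spindle's open taper, 45 mm below the nose, on the axis. Taper radius 15 mm at the nose, 8.25 mm here; the head's shank ends 5 mm above this point when home.
- stand: Black stand of the tube head, fixed: a tube of 24 mm outer and 18 mm inner radius, 55 mm tall, open at the top, on an 80 mm square foot. Origin at the centre of its underside. The head's flange rests on its rim.
- spare_head: Spare head in a second, like stand: white disc of radius 34 mm with a round grey knob, no bar and no tubes. Origin as for the tube head. To be left alone.
- blue_rack: Blue rack 73 x 178 mm, 82 mm tall with its white-capped tubes; origin at the centre of its underside. To be left alone.
- white_rack: White rack 94 x 136 mm, 72 mm tall with its tubes; origin at the centre of its underside. To be left alone.
- steel_tray: Empty steel tray 140 x 240 mm, 22 mm tall; origin at the centre of its underside. To be left alone.
- tip_box: Grey box with a yellow lid, 80 x 120 x 68 mm; origin at the centre of its underside. To be left alone.
- marker: Black marker pen with a red cap, lying, 110 x 14 x 14 mm; origin at the centre of its underside. To be left alone.
- balance_weight: Small brass weight, radius 18 mm, 38 mm tall; origin at the centre of its underside. To be left alone.
Mind the look-alikes: they are no part of the job. Leave any pink or red look-alike of the head alone. What is shaped like the stand but green is not meant.

How it is judged (in metres and radians):
On the way, in this order (a step that is already met when the one before it is completed fails the run):
1. the tube head is lifted clear of its stand (z of head in the frame of stand above 0.095 m), for 0.1 s.
2. the head sits home on the spindle nose, slots over the dogs, its grip still turned away from the orange marks (z of head in the frame of nose between -0.003 and 0.003 m and horizontal distance between head and nose below 0.003 m and angle between head's own z axis and vertical below 0.06 rad and angle between the x axis of head and the x axis of mixer, either way round above 0.2 rad), for 0.1 s.
At the end, for the whole second after the job is handed in: The tube head's origin is within 3 mm of the spindle nose in height and sideways, upright within 0.06 rad, its grip bar within 0.12 rad (7 degrees) of the orange marks either way round, at rest and let go (z of head in the frame of nose between -0.003 and 0.003 m and horizontal distance between head and nose below 0.003 m and angle between head's own z axis and vertical below 0.06 rad and angle between the x axis of head and the x axis of mixer, either way round below 0.12 rad and linear speed of head below 0.01 m/s and angular speed of head below 0.05 rad/s); the robot touches nothing.
It fails at once if more than 50 N between the tube head and the mixer (contact force between head and mixer above 50 N).
It fails at once if the spare head is moved by more than 15 mm (distance of spare_head from where it was at the start of the episode above 0.015 m).
It fails at once if another thing on the bench (rack, tray, tip box, marker, weight) is moved by more than 15 mm (distance of any of blue_rack, white_rack, steel_tray, tip_box, marker, balance_weight from where it was at the start of the episode above 0.015 m).
It also fails if it takes over 72 s, if anything falls off the work surface, if the arm or the gripper's body presses on something with over 40 N, if the wrist force passes 120 N, or if a joint passes its speed limit or range.

ROBOT

A 6-joint arm with a two-finger parallel gripper is mounted at the origin on the work surface. World frame = base frame: x ahead of the robot, y to its left, z up, the work surface at z = 0. Lengths are in mm, angles in rad, forces in N, time in s.
With the tool pointing down it reaches from about 275 to 1000 mm from the base axis. Payload 8.4 kg.
Tool frame: the origin (TCP) lies between the finger pads; the fingertips stand 22 mm ahead of it and the grasp point (between the pads) lies 3 mm ahead of it; z points along the fingers, y is the line along which they close (so a half turn about z gives the same grasp; the last joint's range is limited). The gripper opens to 85 mm and grips with 20 to 120 N. Pads are 22 mm wide; open, the fingers measure 114 mm over their backs; the gripper's body (76 mm by 85 mm) begins 54 mm behind the grasp point. The pads swing forward as they close: fully open they stand 13 mm farther back than shut.
Start: joints at [-1.205, 0.353, 1.633, -0, 1.155, -0.002], TCP at [224.726, -583.203, 226.181] pointing down, gripper open.
Joint ranges: [-2.63, 2.63], [-0.92, 2.1], [0.06, 2.66], [-1.3, 4.44], [0, 2.69], [-3.02, 3.02]. Speed limits (rad/s): [2.22, 2.22, 2.79, 3.14, 3.14, 3.14].

INTERFACE

Orientations are given as [roll, pitch, yaw] about the fixed x, y, z axes, in that order (R = Rz(yaw) Ry(pitch) Rx(roll)).
In Python, from rig import r, grab_frame gives the robot as it stands.
- The arm moves only by the shell command python3 -m inch 'ROWS' [FORCE]. ROWS is JSON, a list of rows, each a list of 7 numbers: the turn, a rotation vector about the tool's x, y, z as a fraction of full scale, then the shift along the tool's x, y, z as a fraction of full scale, then the closure, from 0 (fully open) to 1 (shut). In form: [[rx, ry, rz, dx, dy, dz, fingers], ...]. A call has 1 to 8 rows; each row shifts and turns the commanded pose from where the row before left it, along the tool's axes as they then stand; what a row does not reach is not made up. Full scale, the value 1, is 2.5 cm for a shift and pi rad for a turn. A row lasts 1/12 s, in which the tool goes at most 41.7 mm and 7.16 degrees, less where a joint would pass 70% of its speed; a pose out of reach is approached as far as the arm can. A call with a number of a shift or a turn outside -1 to 1 is refused whole. A call with a gripper value outside its range is refused whole. The fingers move at their own pace and stop on an object; FORCE is the grip in N (left out, the last holds). Time passes only in rows, so rows that do not move let the fingers close. It gives the time, the measured TCP pose, the force, the opening and the grip force at its end, in the units of the state.
- r.sense(): the state, without advancing time (a new reading comes with each control period).
- grab_frame(name): name is "side" or "top" or "wrist"; returns a dict with "pixels" (400x640x3 uint8, red, green, blue), "z_map" (400x640 float32, mm along the optical axis (not along the pixel's ray), 0 where there is no reading), "vertical_fov" (degrees; the focal length in pixels is half the picture's height over the tangent of half this angle, whatever the lens; pixels are square), "cx", "cy" (the principal point, pixels), "dist" ([k1, k2, p1, p2, k3] as OpenCV has them; the pictures are not rectified), "cam_to_world" (4x4, takes a point from camera to world coordinates). Camera axes: x right, y down, z forward; pixel columns grow to the right and rows downward; lengths in mm; the calibration is good to about 2 mm. A picture is of the moment at which its call begins.
- r.sign_off(): hands the job in; it is judged then, once.
The state is a dict: "clock": time; "qpos": joint angles; "qvel": joint speeds; "joint_efforts": joint torques, N m; "eef_pos": TCP position; "tcp_rot": TCP orientation; "contact_force": force on the tool from outside, world axes, zero at the start; "wrist_torque": the same for the moment, N m; "opening": opening from 0.0 (shut) to 1.0 (fully open); "grasp_force": force on a finger pad.
Only numpy, scipy, OpenCV 4.12 (cv2) and the standard library are available. Lean on these libraries where they do the work, as an engineer would, in place of code of your own. Each camera call takes 0.05 s, during which the arm holds its last target. There are 200 camera calls.

## Working session

There is one attempt and no reset: what is moved stays moved. The work goes in short steps, Python scripts to look and compute and a shell command to move; the robot and the scene stay as the last step left them, time stands still between calls to the robot, and variables do not carry over. Pictures are saved under pics/ and viewed, at most 10 in all, crops included, and the job is handed in when it is done.

```bash
ls; mkdir -p pics; cat > h.py <<'E'
import numpy as np, cv2
from rig import r, grab_frame
def K(f):
    h=f["pixels"].shape[0]; fl=h/2/np.tan(np.radians(f["vertical_fov"])/2)
    return np.array([[fl,0,f["cx"]],[0,fl,f["cy"]],[0,0,1.]])
def save(f,name,crop=None,s=1):
    p=f["pixels"]
    if crop: x0,y0,x1,y1=crop; p=p[y0:y1,x0:x1]
    cv2.imwrite(name,cv2.resize(p[:,:,::-1],None,fx=s,fy=s,interpolation=cv2.INTER_CUBIC))
def ray(f,u,v):
    q=cv2.undistortPoints(np.array([[[u,v]]],float),K(f),np.array(f["dist"],float))[0,0]
    T=np.array(f["cam_to_world"]); return T[:3,3],T[:3,:3]@np.array([q[0],q[1],1])
def at_z(f,u,v,z):
    o,d=ray(f,u,v); return o+d*(z-o[2])/d[2]
def at_d(f,u,v):
    o,d=ray(f,u,v); return o+d*f["z_map"][int(round(v)),int(round(u))]
def proj(f,P):
    T=np.linalg.inv(np.array(f["cam_to_world"])); P=np.atleast_2d(P)@T[:3,:3].T+T[:3,3]
    return cv2.projectPoints(P.astype(float),np.zeros(3),np.zeros(3),K(f),np.array(f["dist"],float))[0][:,0]
E
python3 - <<'E'
from h import *
import pickle
for n in("top","side"):
    f=grab_frame(n); pickle.dump(f,open(n+"0.pkl","wb")); save(f,f"pics/{n}0.png",None,1.25)
    print(n,np.round(f["cam_to_world"],2).tolist(),f["vertical_fov"])
print(r.sense())
E
```

```text
pics
top [[-0.01, -1.0, 0.08, 427.9], [-1.0, 0.01, -0.0, -15.88], [0.0, -0.08, -1.0, 1445.09], [0.0, 0.0, 0.0, 1.0]] 50.59980939224898
side [[0.87, -0.35, 0.33, -52.3], [-0.48, -0.64, 0.59, -1111.55], [0.0, -0.68, -0.73, 1427.55], [0.0, 0.0, 0.0, 1.0]] 44.879304813335665
{'clock': 0.1, 'qpos': array([-1.20537868e+00,  3.53634998e-01,  1.63407375e+00, -1.39117672e-06,
        1.15521997e+00, -2.36270941e-03]), 'qvel': array([-0.00072475, -0.00193177, -0.00289499, -0.00063156, -0.0009852 ,
       -0.0006798 ]), 'joint_efforts': array([-1.12307216e-04, -6.06356978e+01, -3.42818892e+01,  9.14506700e-05,
        3.83118328e-03,  1.07836368e-05]), 'eef_pos': array([ 224.57515301, -582.77350143,  225.49574138]), 'tcp_rot': array([-3.14025659e+00, -1.88471599e-06,  3.67780917e-01]), 'contact_force': array([0.17831955, 0.26809592, 0.20001718]), 'wrist_torque': array([ 0.00133229,  0.02506539, -0.04103261]), 'grasp_force': 0.0, 'opening': 0.9966926918247088}
```

View pics/top0.png

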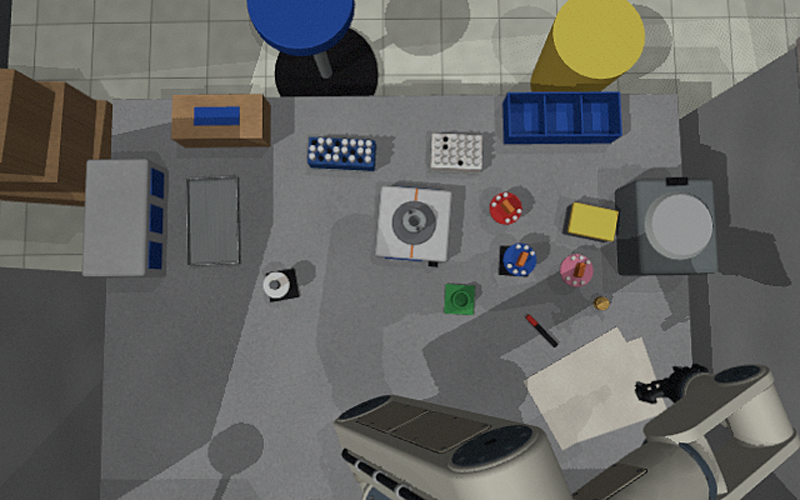

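View pics/side0.png

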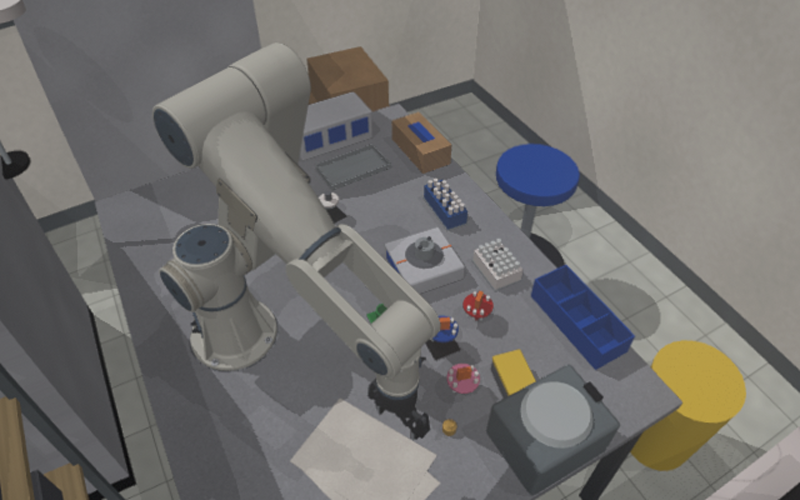

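Top picture (800x500): three candidates with orange bars: red (506,208), blue (519,260) on a black stand foot, pink (577,269). The blue one fits the description. The mixer is at (414,222), and the spare head is at (278,285). I'll confirm in one enlarged crop.

```bash
python3 - <<'E'
from h import *
import pickle
f=pickle.load(open("top0.pkl","rb")); save(f,"pics/crop0.png",(295,140,455,230),5)
E
```

```text
(no output)
```

View pics/crop0.png

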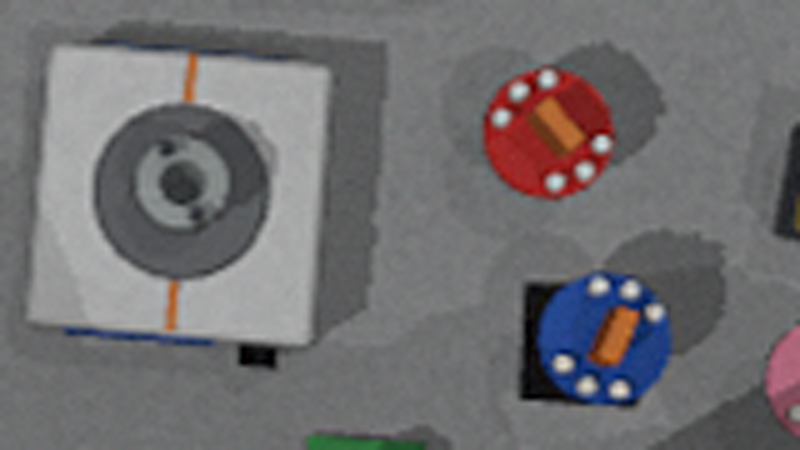

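The crop confirms that the head on the black stand is blue: plate (605,338), bar from about (598,362) to (630,310). Mixer: nose (181,183), dark dogs (166,147) and (197,215), marks (190,78) and (172,305).

```bash
python3 - <<'E'
from h import *
import pickle
f=pickle.load(open("top0.pkl","rb"))
c=lambda u,v:(295+u/5-.4,140+v/5-.4)
A=lambda p,q:np.arctan2(*(q-p)[[1,0]])
pl=at_z(f,*c(605,338),81); print("plate",pl.round(1))
hsv=cv2.cvtColor(f["pixels"],cv2.COLOR_RGB2HSV)
m=(hsv[...,0]<16)&(hsv[...,0]>6)&(hsv[...,1]>120); 
m[:,:408]=0;m[:198]=0;m[220:]=0;m[:,428:]=0
v,u=np.nonzero(m); P=np.array([at_d(f,a,b) for a,b in zip(u,v)]); print(len(u),P[:,2].min(),P[:,2].max())
t=P[P[:,2]>112]; print("bartop n",len(t),t.mean(0).round(1)); w=np.linalg.eigh(np.cov(t[:,:2].T)); print(w[0]**.5,np.arctan2(w[1][1,1],w[1][0,1]))
no=at_z(f,*c(181,183),110); print("nose",no.round(1), [at_d(f,*c(a,b)).round(1) for a,b in((158,183),(205,185),(181,207))])
d=[at_z(f,*c(*p),120) for p in((166,147),(197,215))]; print("dogs",np.round(d,1),A(*d))
k=[at_z(f,*c(*p),64) for p in((190,78),(172,305))]; print("marks",np.round(k,1),np.mean(k,0).round(1),A(*k))
k=[at_z(f,*c(*p),64) for p in((51,45),(330,68),(316,346),(27,320))]; print(np.round(k,1),np.mean(k,0))
E
```

```text
plate [ 503.7 -318.9   81. ]
65 76.27148985940744 127.43790813140981
bartop n 53 [ 503.1 -316.5  120.7]
[4.2446144  9.99859829] 2.7129011805167003
nose [603.5 -45.3 110. ] [array([604.3, -30.7, 105.3]), array([602.7, -60.7, 105.1]), array([588.3, -45.1, 109. ])]
dogs [[625.2 -35.9 120. ]
 [581.8 -54.9 120. ]] -2.7281181731260506
marks [[679.4 -53.1  64. ]
 [529.2 -39.5  64. ]] [604.3 -46.3  64. ] 3.051312842827661
[[ 702.4   38.6   64. ]
 [ 685.2 -145.7   64. ]
 [ 501.4 -133.3   64. ]
 [ 520.3   55.5   64. ]] [602.30705824 -46.24636792  64.        ]
```

```bash
python3 -m inch '[[0,0,0,0.89,-0.37,0,0],[0,0,0,0.89,-0.37,0,0],[0,0,0,0.89,-0.37,0,0],[0,0,0,0.89,-0.37,0,0],[0,0,0,0.89,-0.37,0,0],[0,0,0,0.89,-0.37,0,0],[0,0,0,0.89,-0.37,0,0],[0,0,0,0.89,-0.37,0,0]]'
python3 -m inch '[[0,0,0,0.89,-0.37,0,0],[0,0,0,0.89,-0.37,0,0],[0,0,0,0.89,-0.37,0,0],[0,0,0,0.89,-0.37,0,0],[0,0,0,0.89,-0.37,0,0],[0,0,0,0.89,-0.37,0,0],[0,0,0,0.89,-0.37,0,0],[0,0,0,0.89,-0.37,0,0]]'
python3 -m inch '[[0,0,0.0317,0,0,0,0],[0,0,0.0317,0,0,0,0],[0,0,0.0317,0,0,0,0],[0,0,0.0317,0,0,0,0],[0,0,0.0317,0,0,0,0],[0,0,0.0317,0,0,0,0],[0,0,0.0317,0,0,0,0],[0,0,0.0317,0,0,0,0]]'
python3 -m inch '[[0,0,0,0,0,0,0],[0,0,0,0,0,0,0]]'
python3 - <<'E'
from h import *
f=grab_frame("wrist"); print(np.round(f["cam_to_world"],3).tolist(),f["vertical_fov"])
import pickle; pickle.dump(f,open("w1.pkl","wb")); save(f,"pics/w1.png",None,1.25)
s=r.sense(); print(s["eef_pos"],s["tcp_rot"],s["qpos"])
E
```

```text
clock: 0.77
eef_pos: [364.8, -449.1, 225.9]
tcp_rot: [-3.141, 0.0, 0.368]
contact_force: [0.7, 0.5, 0.2]
opening: 1.001
grasp_force: 0.0
clock: 1.43
eef_pos: [504.2, -316.0, 225.8]
tcp_rot: [-3.141, 0.0, 0.368]
contact_force: [0.6, -0.0, -0.5]
opening: 1.0
grasp_force: 0.0
clock: 2.1
eef_pos: [503.4, -316.9, 225.8]
tcp_rot: [-3.141, 0.001, -0.434]
contact_force: [-1.3, -0.5, -0.4]
opening: 1.003
grasp_force: 0.0
clock: 2.27
eef_pos: [503.5, -317.0, 225.9]
tcp_rot: [-3.142, 0.001, -0.426]
contact_force: [-0.0, -0.0, 0.0]
opening: 1.001
grasp_force: 0.0
[[-0.413, -0.87, -0.27, 573.377], [-0.911, 0.395, 0.121, -349.476], [0.001, 0.296, -0.955, 374.445], [0.0, 0.0, 0.0, 1.0]] 59.25710816051947
[ 503.55595717 -317.00215688  225.95125766] [-3.14154981e+00  4.64083540e-04 -4.25455337e-01] [-5.64356321e-01  3.07250168e-01  1.69946455e+00 -2.40698632e-05
  1.13534348e+00  1.43190551e+00]
```

View pics/w1.png

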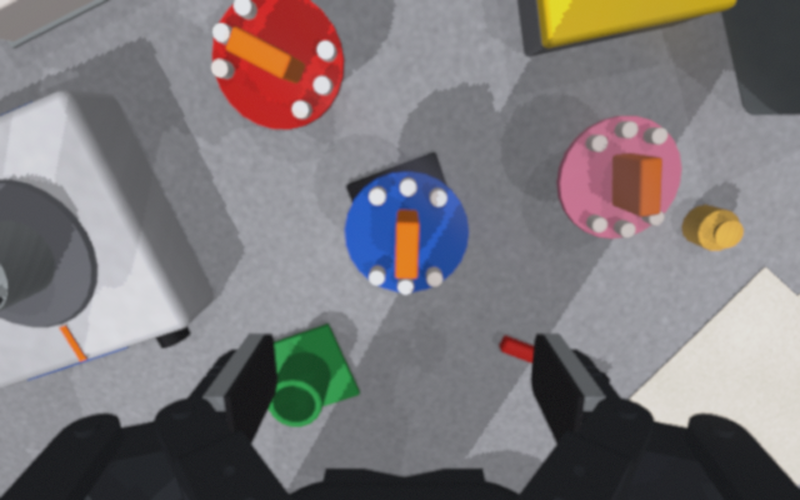

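The wrist view shows the blue head with its orange bar top at about (396..418, 222..279) between the fingers, and the bar axis nearly vertical in the picture.

```bash
python3 - <<'E'
from h import *
import pickle; f=pickle.load(open("w1.pkl","rb"))
hsv=cv2.cvtColor(f["pixels"],cv2.COLOR_RGB2HSV)
m=((hsv[...,0]<20)&(hsv[...,0]>6)&(hsv[...,1]>150)&(hsv[...,2]>180)).astype(np.uint8)
m[:,:300]=0;m[:,350:]=0;m[:160]=0;m[250:]=0
v,u=np.nonzero(m); P=np.array([at_z(f,a,b,121)[:2] for a,b in zip(u,v)],np.float32)
print(len(u),u.min(),u.max(),v.min(),v.max(),cv2.minAreaRect(P)); w=np.linalg.eigh(np.cov(P.T)); print(P.mean(0),np.arctan(w[1][1,1]/w[1][0,1]))
print(np.median([at_d(f,a,b)[2] for a,b in zip(u,v)]))
p=at_z(f,407/1.25-.4,231.5/1.25-.4,81); print("plate",p)
E
```

```text
744 317 334 178 222 ((504.38330078125, -320.41461181640625), (12.545488357543945, 34.66553497314453), 64.21620178222656)
[ 504.68192 -320.56726] -0.45555052252315736
121.96304063541311
plate [ 506.23312803 -321.55583651   81.        ]
```

```bash
python3 -m inch '[[0,0,0.007,0.07,0.087,0,0],[0,0,0,0,0,0.7,0],[0,0,0,0,0,0.7,0],[0,0,0,0,0,0.7,0],[0,0,0,0,0,0.7,0],[0,0,0,0,0,0.7,0],[0,0,0,0,0,0.7,0],[0,0,0,0,0,0.25,0]]'
python3 -m inch '[[0,0,0,0,0,0.26,0],[0,0,0,0,0,0,0],[0,0,0,0,0,0,1],[0,0,0,0,0,0,1],[0,0,0,0,0,0,1],[0,0,0,0,0,0,1],[0,0,0,0,0,0,1],[0,0,0,0,0,0,1]]' 50
python3 -m inch '[[0,0,0,0,0,0,1],[0,0,0,0,0,0,1],[0,0,0,0,0,0,1],[0,0,0,0,0,0,1]]' 50
```

```text
clock: 2.98
eef_pos: [503.2, -319.2, 112.5]
tcp_rot: [-3.141, 0.003, -0.45]
contact_force: [-0.9, 0.7, 0.5]
opening: 1.0
grasp_force: 0.0
clock: 3.65
eef_pos: [504.6, -319.9, 108.9]
tcp_rot: [-3.142, -0.001, -0.451]
contact_force: [1.8, 6.1, 14.3]
opening: 0.145
grasp_force: 38.3
clock: 3.98
eef_pos: [504.7, -319.7, 108.9]
tcp_rot: [-3.141, -0.001, -0.451]
contact_force: [0.5, 2.4, 5.7]
opening: 0.142
grasp_force: 50.6
```

```bash
python3 -m inch '[[0,0,0,0,0,-0.3,1],[0,0,0,0,0,-0.6,1],[0,0,0,0,0,-0.75,1],[0,0,0,0,0,-0.75,1],[0,0,0,0,0,-0.75,1],[0,0,0,0,0,-0.75,1],[0,0,0,0,0,-0.75,1],[0,0,0,0,0,-0.75,1]]' 70
python3 -m inch '[[0,0,0,-0.05,-0.4,0,1],[0,0,0,-0.087,-0.8,0,1],[0,0,0,-0.087,-0.83,0,1],[0,0,0,-0.087,-0.83,0,1],[0,0,0,-0.087,-0.83,0,1],[0,0,0,-0.087,-0.83,0,1],[0,0,0,-0.087,-0.83,0,1],[0,0,0,-0.087,-0.83,0,1]]'
python3 -m inch '[[0,0,0,-0.087,-0.83,0,1],[0,0,0,-0.087,-0.83,0,1],[0,0,0,-0.087,-0.83,0,1],[0,0,0,-0.087,-0.83,0,1],[0,0,0,-0.087,-0.83,0,1],[0,0,0,-0.087,-0.83,0,1],[0,0,0,-0.087,-0.8,0,1],[0,0,0,-0.05,-0.4,0,1]]'
python3 -m inch '[[0,0,-0.0344,0,0,0,1],[0,0,-0.0344,0,0,0,1],[0,0,-0.0344,0,0,0,1],[0,0,-0.0344,0,0,0,1],[0,0,-0.0344,0,0,0,1],[0,0,-0.0344,0,0,0,1],[0,0,-0.0344,0,0,0,1],[0,0,-0.0344,0,0,0,1]]'
python3 -m inch '[[0,0,0,0,0,0,1],[0,0,0,0,0,0,1],[0,0,0,0,0,0,1]]'
python3 - <<'E'
from h import *
import pickle
for n in("wrist","side"):
    f=grab_frame(n); pickle.dump(f,open(n[0]+"2.pkl","wb"))
    if n=="wrist": save(f,"pics/w2.png",None,1.25)
s=r.sense(); print(s["eef_pos"],s["tcp_rot"],s["contact_force"],s["wrist_torque"])
E
```

```text
clock: 4.65
eef_pos: [503.8, -319.6, 244.0]
tcp_rot: [3.141, 0.001, -0.451]
contact_force: [-0.1, 0.2, -3.3]
opening: 0.134
grasp_force: 69.9
clock: 5.32
eef_pos: [556.4, -171.7, 241.9]
tcp_rot: [3.141, 0.002, -0.451]
contact_force: [-0.1, 0.4, -3.8]
opening: 0.138
grasp_force: 69.9
clock: 5.98
eef_pos: [609.1, -24.7, 241.9]
tcp_rot: [-3.142, 0.002, -0.45]
contact_force: [-0.3, -0.9, -2.7]
opening: 0.136
grasp_force: 69.9
clock: 6.65
eef_pos: [608.6, -27.3, 242.3]
tcp_rot: [-3.141, 0.002, 0.419]
contact_force: [0.4, 0.1, -3.0]
opening: 0.137
grasp_force: 69.9
clock: 6.9
eef_pos: [609.0, -27.3, 242.9]
tcp_rot: [-3.141, 0.001, 0.41]
contact_force: [-0.3, 0.2, -2.5]
opening: 0.133
grasp_force: 69.9
[609.22161546 -27.3324937  243.1595473 ] [-3.14142080e+00  3.74596785e-04  4.11351999e-01] [ 0.21416051  0.3814843  -3.20390964] [-0.01652794 -0.0973336   0.02372101]
```

View pics/w2.png

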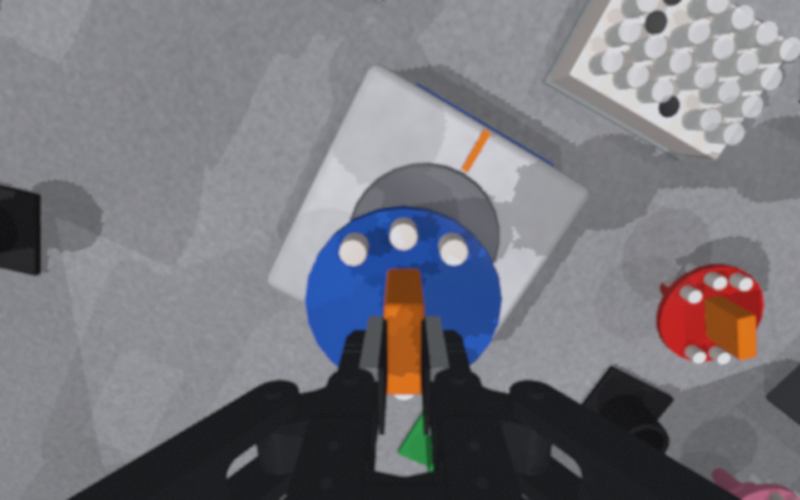

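The wrist view shows the head held squarely (plate about (403,305)) over the mixer. I overshot in y. Housing corners are at (270,283), (375,66) and (588,190), and the far mark runs from (466,170) to (487,130).

```bash
python3 - <<'E'
from h import *
import pickle; f=pickle.load(open("w2.pkl","rb"))
c=lambda u,v:(u/1.25-.1,v/1.25-.1)
L,T,R=[at_z(f,*c(*p),64) for p in((270,283),(375,66),(588,190))]
print("mixer",(L+R)/2,np.linalg.norm(L-T),np.linalg.norm(R-T), L,T,R)
print("angles",np.arctan2(*(T-L)[[1,0]]),np.arctan2(*(R-T)[[1,0]])+np.pi/2)
k=[at_z(f,*c(*p),64) for p in((466,170),(487,130))]; print("mark",k,np.arctan2(*(k[1]-k[0])[[1,0]]))
# head: blue plate circle at zo+26
tcp=np.array([609.2,-27.3,243.1])
hsv=cv2.cvtColor(f["pixels"],cv2.COLOR_RGB2HSV)
b=((hsv[...,0]>100)&(hsv[...,0]<125)&(hsv[...,1]>140)).astype(np.uint8); b[:155]=0
n,lab,st,_=cv2.connectedComponentsWithStats(b); 
v,u=np.nonzero(b); zo=243.1-3-48
# upper rim points -> circle fit
from scipy.optimize import least_squares
E=[]
for col in range(u.min(),u.max()+1):
    vv=v[u==col]
    if len(vv): E.append((col,vv.min()-.5))
E=np.array(E); P=np.array([at_z(f,a,bb,zo+26)[:2] for a,bb in E])
s=least_squares(lambda q:np.hypot(*(P-q[:2]).T)-43,[609,-27],loss="soft_l1")
print("plate c",s.x, np.abs(s.fun).mean(), "zmed",np.median([at_d(f,a,bb+3)[2] for a,bb in E[20:-20]]),zo+26)
q=[at_z(f,*c(403,y),zo+66) for y in(304,395)]; print("bar",q,np.mean(q,0))
g=pickle.load(open("top0.pkl","rb"))
E
```

```text
mixer [606.08357701 -47.60067012  64.        ] 181.92237972741077 179.54467958806754 [523.2663624   49.74153657  64.        ] [704.49970086  33.92289968  64.        ] [ 688.90079162 -144.94287681   64.        ]
angles -0.08706261731243979 -0.08699004720151171
mark [array([665.4902029 , -54.65308853,  64.        ]), array([697.13827814, -56.11218201,  64.        ])] -0.04607107961800476
plate c [609.03588567 -28.95771425] 0.5288636572217196 zmed 215.67518342944422 218.1
bar [array([626.2978034 , -21.53104144, 258.1       ]), array([594.31542526, -35.41409845, 258.1       ])] [610.30661433 -28.47256995 258.1       ]
```

```bash
python3 -m inch '[[0,0,0,-0.6,0.12,0,1],[0,0,0,-0.8,0.15,0,1],[0,0,0,-0.8,0.15,0,1],[0,0,0,-0.8,0.15,0,1],[0,0,0,-0.6,0.04,0,1],[0,0,0,-0.4,0,0,1],[0,0,0,0,0,0,1],[0,0,0,0,0,0,1]]'
python3 - <<'E'
from h import *
import pickle
f=grab_frame("wrist"); pickle.dump(f,open("w3.pkl","wb")); 
n=proj(f,[[604.5,-46.3,110]])[0]; print(n)
x,y=[int(round(a)) for a in n]; x0=max(0,x-80);y0=max(0,y-60); save(f,"pics/w3.png",(x0,y0,x0+160,y0+120),5); print(x0,y0)
s=r.sense(); print(s["eef_pos"],s["tcp_rot"],s["qvel"].round(3))
E
```

```text
clock: 7.67
eef_pos: [524.3, -81.5, 243.8]
tcp_rot: [3.141, -0.001, 0.412]
contact_force: [0.9, -0.1, -3.9]
opening: 0.13
grasp_force: 69.9
[320.336281    80.48905138]
240 20
[524.77536326 -81.29908752 243.73704907] [ 3.14118129e+00 -1.17007797e-03  4.12976507e-01] [ 0.007  0.008 -0.01  -0.001 -0.    -0.003]
```

View pics/w3.png

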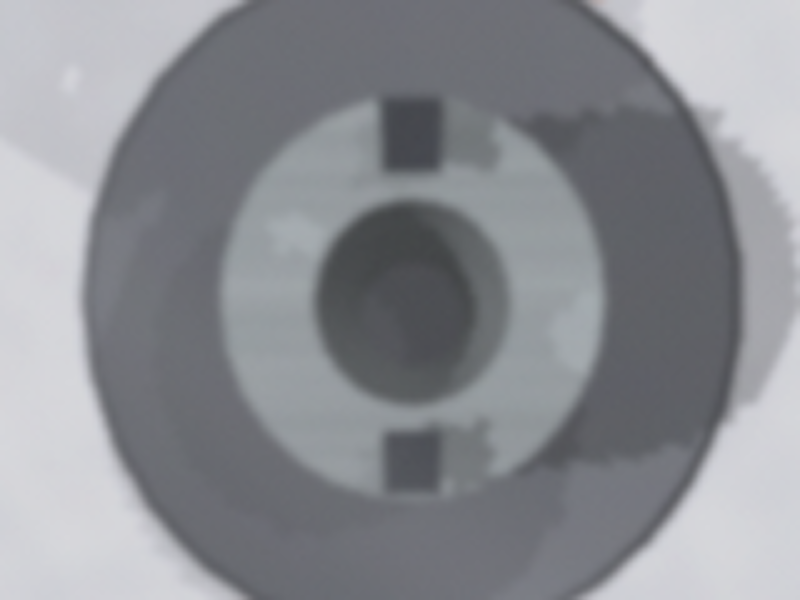

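The crop clearly shows the nose disc (x 220..605), the taper hole (314..511, 198..405), and the dogs at (412,135) and (411.5,461), almost parallel to the tool x axis.

```bash
python3 - <<'E'
from h import *
import pickle; f=pickle.load(open("w3.pkl","rb"))
c=lambda u,v:(240+u/5-.4,20+v/5-.4)
H=np.array([at_z(f,*c(*p),110) for p in((314,301),(511,301),(412.5,198),(412.5,405))]); print("hole",H.round(1).tolist(),H.mean(0))
N=np.array([at_z(f,*c(*p),110) for p in((220,301),(605,301))]); print("nose",N.mean(0),np.linalg.norm(N[0]-N[1]))
D=[at_z(f,*c(*p),120) for p in((411.5,172),(411.5,433))]; D2=[at_z(f,*c(*p),120) for p in((411.5,97),(412,490))]
print("dogs",np.mean(D,0),np.mean(D2,0),[np.arctan2(*(a[0]-a[1])[[1,0]]) for a in(D,D2)],np.linalg.norm(D[0]-D[1]))
from scipy.optimize import least_squares
hsv=cv2.cvtColor(f["pixels"],cv2.COLOR_RGB2HSV)
b=((hsv[...,0]>100)&(hsv[...,0]<125)&(hsv[...,1]>140)); b[:140]=0;b[:,:200]=0;b[:,450:]=0
v,u=np.nonzero(b); zo=243.7-3-48
E=np.array([(k,v[u==k].min()-.5) for k in range(u.min()+3,u.max()-2) if (u==k).any()])
for z in(zo-3,zo,):
    P=np.array([at_z(f,a,bb,z+26)[:2] for a,bb in E])
    s=least_squares(lambda q:np.r_[np.hypot(*(P-q[:2]).T)-q[2]],[524,-81,43],loss="soft_l1"); print("plate",z,s.x,np.abs(s.fun).mean())
    R=np.array([[.916,.401],[.401,-.916]]); print("head in tool", R@(s.x[:2]-[524.8,-81.3]),"hole in tool",R@(H.mean(0)[:2]-[524.8,-81.3]))
m=((hsv[...,0]<20)&(hsv[...,0]>6)&(hsv[...,1]>120)); m[:220]=0;m[:,290:]&=True
m[:,:290]=0;m[:,350:]=0
v,u=np.nonzero(m); print(u.min(),u.max(),v.min(),v.max())
E
```

```text
hole [[599.5, -33.6, 110.0], [611.5, -61.0, 110.0], [618.9, -41.5, 110.0], [591.5, -53.4, 110.0]] [605.36182825 -47.38623545 110.        ]
nose [605.51986708 -47.31744089 110.        ] 58.504229833741135
dogs [604.53656821 -47.60757543 120.        ] [605.30751162 -47.31206648 120.        ] [np.float64(0.4115411304380365), np.float64(0.41292289075597777)] 36.3335998648518
plate 189.7 [525.0076946  -82.62082444  41.66150508] 0.1536137960403968
head in tool [-0.33940235  1.29316072] hole in tool [87.39405426  1.2402848 ]
plate 192.7 [526.18448873 -82.11458382  40.95431716] 0.15100713172322788
head in tool [0.94154357 1.30133876] hole in tool [87.39405426  1.2402848 ]
307 339 220 315
```

```bash
python3 -m inch '[[0,0,0,0.5,0,0,1],[0,0,0,0.8,0,0,1],[0,0,0,0.8,0,0,1],[0,0,0,0.8,0,0,1],[0,0,0,0.62,0,0,1],[0,0,0,0,0,0,1],[0,0,0,0,0,0.3,1],[0,0,0,0,0,0.5,1]]'
python3 -m inch '[[0,0,0,0,0,0.4,1],[0,0,0,0,0,0.3,1],[0,0,0,0,0,0.2,1],[0,0,0,0,0,0.1,1],[0,0,0,0,0,0,1],[0,0,0,0,0,0,1]]'
python3 -m inch '[[0,0,0,0,0,0.2,1],[0,0,0,0,0,0.2,1],[0,0,0,0,0,0,1],[0,0,0,0,0,0,1]]'
```

```text
clock: 8.38
eef_pos: [605.6, -45.7, 223.5]
tcp_rot: [3.141, -0.002, 0.414]
contact_force: [-0.2, -0.0, -4.3]
opening: 0.133
grasp_force: 69.9
clock: 8.88
eef_pos: [604.6, -46.2, 198.6]
tcp_rot: [3.141, -0.0, 0.413]
contact_force: [0.1, -0.6, -3.7]
opening: 0.136
grasp_force: 69.9
clock: 9.22
eef_pos: [604.3, -46.1, 188.1]
tcp_rot: [-3.141, 0.001, 0.414]
contact_force: [0.8, -0.4, -2.4]
opening: 0.13
grasp_force: 69.9
```

```bash
python3 -m inch '[[0,0,0,0.045,0.006,0,1],[0,0,0,0,0,0.1,1],[0,0,0,0,0,0.1,1],[0,0,0,0,0,0.1,1],[0,0,0,0,0,0.1,1],[0,0,0,0,0,0,1],[0,0,0,0,0,0,1]]'
python3 -m inch '[[0,0,0,0,0,0.05,1],[0,0,0,0,0,0.05,1],[0,0,0,0,0,0,1],[0,0,0,0,0,0,1]]'
```

```text
clock: 9.8
eef_pos: [605.5, -45.8, 178.2]
tcp_rot: [-3.141, 0.0, 0.414]
contact_force: [0.2, 0.5, -2.9]
opening: 0.13
grasp_force: 69.9
clock: 10.13
eef_pos: [605.6, -45.8, 175.9]
tcp_rot: [-3.142, 0.0, 0.414]
contact_force: [-0.3, 0.2, -2.9]
opening: 0.133
grasp_force: 69.9
```

```bash
python3 -m inch '[[0,0,0,0,0,0.04,1],[0,0,0,0,0,0.04,1],[0,0,0,0,0,0,1]]' | egrep 'eef|force'
python3 -m inch '[[0,0,0,0,0,0.03,1],[0,0,0,0,0,0,1]]'| egrep 'eef|force'
python3 -m inch '[[0,0,0,0,0,0.03,1],[0,0,0,0,0,0,1]]'| egrep 'eef|force'
```

```text
eef_pos: [605.5, -45.8, 173.7]
contact_force: [0.1, -0.5, -2.8]
grasp_force: 69.9
eef_pos: [605.6, -45.8, 173.0]
contact_force: [-0.8, -0.2, -4.1]
grasp_force: 69.9
eef_pos: [605.6, -45.8, 172.3]
contact_force: [-0.2, -0.7, -3.4]
grasp_force: 69.9
```

```bash
for i in 1; do python3 -m inch '[[0,0,0,0,0,0.03,1],[0,0,0,0,0,0.03,1],[0,0,0,0,0,0,1]]'| egrep 'eef|contact'; done
python3 -m inch '[[0,0,0,0,0,0.03,1],[0,0,0,0,0,0,1]]'| egrep 'eef|contact'
python3 -m inch '[[0,0,0,0,0,0.03,1],[0,0,0,0,0,0,1]]'| egrep 'eef|contact'
```

```text
eef_pos: [605.5, -45.8, 170.7]
contact_force: [0.8, -0.7, -2.5]
eef_pos: [605.5, -45.8, 170.0]
contact_force: [0.4, 1.1, -3.6]
eef_pos: [605.5, -45.8, 169.3]
contact_force: [0.5, -0.1, -3.0]
```

```bash
python3 -m inch '[[0,0,0,0,0,0.03,1],[0,0,0,0,0,0.03,1],[0,0,0,0,0,0,1]]'| egrep 'eef|contact'
python3 -m inch '[[0,0,0,0,0,0.03,1],[0,0,0,0,0,0,1]]'| egrep 'eef|contact'
python3 -m inch '[[0,0,0,0,0,0.03,1],[0,0,0,0,0,0,1]]'| egrep 'eef|contact'
```

```text
eef_pos: [605.5, -45.8, 167.7]
contact_force: [-0.4, 0.1, -3.1]
eef_pos: [605.6, -45.8, 167.1]
contact_force: [-0.9, 0.2, -3.4]
eef_pos: [605.6, -45.8, 166.3]
contact_force: [-0.9, -0.1, -4.2]
```

```bash
python3 -m inch '[[0,0,0,0,0,0.03,1],[0,0,0,0,0,0,1]]'| egrep 'eef|contact'
python3 -m inch '[[0,0,0,0,0,0.02,1],[0,0,0,0,0,0,1]]'| egrep 'eef|contact'
python3 -m inch '[[0,0,0,0,0,0.02,1],[0,0,0,0,0,0,1]]'| egrep 'eef|contact'
python3 -m inch '[[0,0,0,0,0,0.02,1],[0,0,0,0,0,0,1]]'| egrep 'eef|contact'
```

```text
eef_pos: [605.5, -45.8, 165.6]
contact_force: [0.2, -1.4, -3.3]
eef_pos: [605.6, -45.8, 165.1]
contact_force: [0.7, 0.1, -3.0]
eef_pos: [605.6, -45.8, 164.6]
contact_force: [0.4, -0.3, -2.8]
eef_pos: [605.6, -45.8, 164.1]
contact_force: [-0.9, 0.0, -3.1]
```

```bash
for i in 1; do python3 -m inch '[[0,0,0,0,0,0.015,1],[0,0,0,0,0,0,1]]'| egrep 'eef|contact'; done
python3 -m inch '[[0,0,0,0,0,0.015,1],[0,0,0,0,0,0,1]]'| egrep 'eef|contact'
python3 -m inch '[[0,0,0,0,0,0.015,1],[0,0,0,0,0,0,1]]'| egrep 'eef|contact'
```

```text
eef_pos: [605.7, -45.8, 163.9]
contact_force: [0.8, 0.2, -1.5]
eef_pos: [605.9, -45.8, 163.8]
contact_force: [0.0, 0.0, 0.3]
eef_pos: [606.0, -45.8, 163.7]
contact_force: [-1.5, 0.0, 3.6]
```

```bash
python3 -m inch '[[0,0,0,0,0,-0.008,1],[0,0,0,0,0,0,1],[0,0,0,0,0,0,1],[0,0,0.016,0.0028,0.0014,0,1],[0,0,0.016,0.0028,0.0014,0,1],[0,0,0,0,0,0,1]]'
python3 -m inch '[[0,0,0.016,0.0028,0.0014,0,1],[0,0,0.016,0.0028,0.0014,0,1],[0,0,0,0,0,0,1]]'
python3 -c "
from rig import r; print(r.sense()['wrist_torque'])"
```

```text
clock: 13.55
eef_pos: [605.9, -45.7, 163.6]
tcp_rot: [-3.142, -0.0, 0.31]
contact_force: [-1.0, 1.3, 6.3]
opening: 0.134
grasp_force: 71.0
clock: 13.8
eef_pos: [606.0, -45.8, 163.6]
tcp_rot: [3.142, -0.0, 0.21]
contact_force: [-2.5, 0.4, 6.3]
opening: 0.136
grasp_force: 71.0
[0.02338962 0.28028084 0.0084683 ]
```

```bash
python3 - <<'E'
from h import *
import pickle
f=grab_frame("wrist"); pickle.dump(f,open("w4.pkl","wb")); save(f,"pics/w4.png",(160,80,560,380),2)
s=r.sense(); print(s["wrist_torque"],s["contact_force"],s["tcp_rot"],s["joint_efforts"])
E
```

```text
[0.06797352 0.21849641 0.00900852] [-1.64751508 -0.03158275  5.23279553] [ 3.14158853e+00 -2.59111607e-04  2.11934959e-01] [ -0.2618264  -56.83459997 -29.91390824  -0.09607991  -0.50690789
   0.41626959]
```

View pics/w4.png

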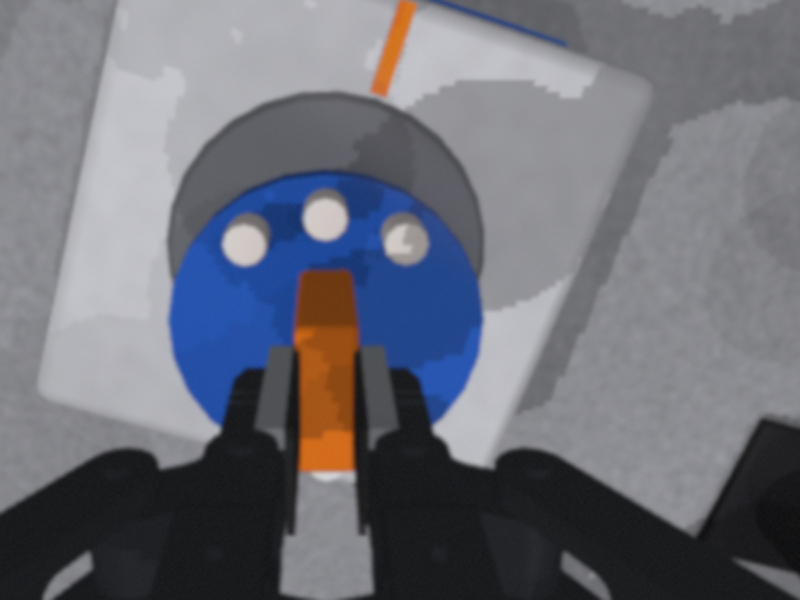

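The head is turned with the tool (bar still square in the pads), over the spindle. I'll check its height by depth.

```bash
python3 - <<'E'
from h import *
import pickle
f=pickle.load(open("w4.pkl","rb"));c=lambda u,v:(160+u/2,80+v/2)
print([at_d(f,*c(*p)).round(1) for p in((220,300),(430,300),(325,185),(285,190),(330,310))])
g=pickle.load(open("w3.pkl","rb")); b=(240,20)
print([at_d(g,*(240+u/5,20+v/5)).round(1) for u,v in((260,250),(570,250),(412,140))])
E
```

```text
[array([608. , -18.1, 136.4]), array([619.9, -73.1, 136.7]), array([644.5, -39.1, 136.4]), array([641.1, -29.4, 136.1]), array([623.7, -44.7, 167.7])]
[array([602.8, -23.8, 110.5]), array([621.5, -66.5, 110.6]), array([625. , -39.1, 120.5])]
```

```bash
python3 -m inch '[[0,0,0.016,0.0028,0.0014,-0.006,1],[0,0,0.016,0.0028,0.0014,0,1],[0,0,0.016,0.0028,0.0014,0,1],[0,0,0,0,0,0,1]]'
python3 -m inch '[[0,0,0.016,0.0028,0.0014,0,1],[0,0,0.016,0.0028,0.0014,0,1],[0,0,0.016,0.0028,0.0014,0,1],[0,0,0,0,0,0,1],[0,0,0,0,0,0,1]]'
python3 - <<'E'
from h import *
import pickle
s=r.sense(); print(s["tcp_rot"],s["wrist_torque"])
f=grab_frame("wrist"); pickle.dump(f,open("w5.pkl","wb")); save(f,"pics/w5.png",(160,40,520,360),1.8)
E
```

```text
clock: 14.18
eef_pos: [606.0, -45.9, 163.6]
tcp_rot: [3.141, 0.0, 0.059]
contact_force: [-1.7, 0.0, 5.4]
opening: 0.136
grasp_force: 71.0
clock: 14.6
eef_pos: [606.1, -46.1, 163.6]
tcp_rot: [3.141, 0.0, -0.089]
contact_force: [-2.8, -0.0, 5.9]
opening: 0.132
grasp_force: 71.0
[ 3.14135040e+00  3.65456358e-04 -8.92228804e-02] [-0.09980013  0.40005606  0.06113883]
```

View pics/w5.png

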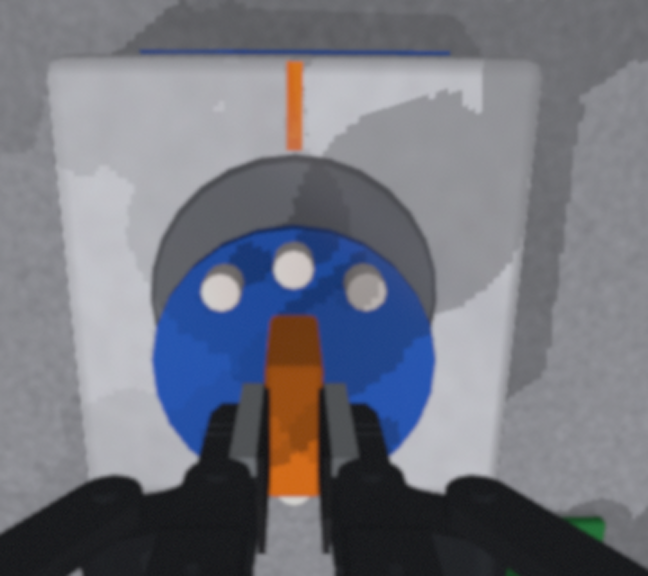

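The bar is in line with the far mark at (294,105). Now I'll release it and retreat upward.

```bash
python3 -m inch '[[0,0,0,0,0,-0.01,1],[0,0,0,0,0,0,0.5],[0,0,0,0,0,0,0.3],[0,0,0,0,0,0,0.3],[0,0,0,0,0,0,0.3],[0,0,0,0,0,0,0.3],[0,0,0,0,0,-0.2,0.3],[0,0,0,0,0,-0.4,0.3]]' 20
python3 -m inch '[[0,0,0,0,0,-0.8,0.3],[0,0,0,0,0,-0.8,0.3],[0,0,0,0,0,-0.8,0.3],[0,0,0,0,0,-0.8,0.3],[0,0,0,0,0,-0.8,0.3],[0,0,0,0,0,-0.4,0.3],[0,0,0,0,0,0,0.3],[0,0,0,0,0,0,0.3]]'
python3 - <<'E'
from h import *
f=grab_frame("wrist"); save(f,"pics/w6.png",None,1.25)
for n in((595,-20),(610,-75),(615,-15)):
    u,v=proj(f,[[*n,136]])[0]; print(at_d(f,u,v).round(1))
print(r.sense()["contact_force"])
E
```

```text
clock: 15.32
eef_pos: [605.6, -46.0, 178.1]
tcp_rot: [3.142, 0.002, -0.089]
contact_force: [1.0, -0.2, 0.2]
opening: 0.702
grasp_force: 0.0
clock: 15.98
eef_pos: [606.4, -46.0, 289.0]
tcp_rot: [-3.142, -0.001, -0.089]
contact_force: [0.2, -0.1, -0.6]
opening: 0.705
grasp_force: 0.0
[595.  -20.  136.1]
[610.1 -75.  136.3]
[615. -15. 136.]
[-0.17613999 -0.49775767 -1.59378464]
```

View pics/w6.png

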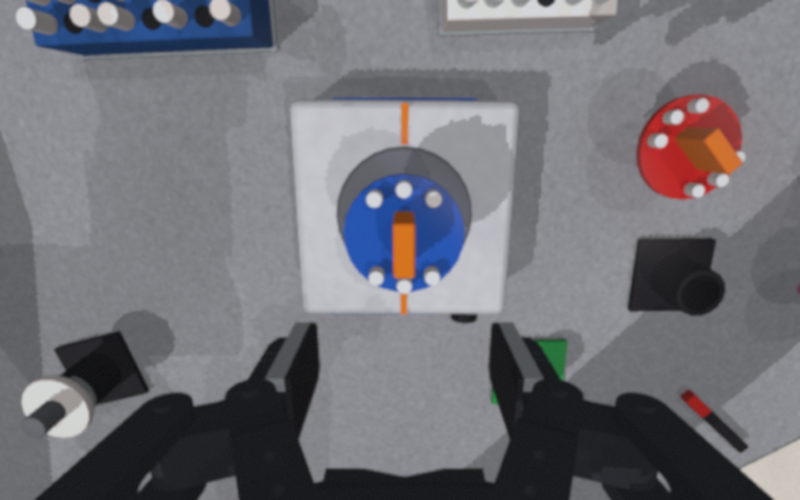

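The picture shows the head (404,233) upright and flat at plate height 136 mm. Its bar is in line with both marks, (405,122) and (404,303), and the gripper is clear.

```bash
python3 -c "
from rig import r; print(r.sign_off())"
```

```text
the job is handed in; nothing more can be done
None
```

I seated the blue head fully home on the spindle with its slots over the dogs, turned it clockwise until the orange grip lined up with both marks, and let go. I handed the job in at about 16 s with the arm clear; the hand-in returned no verdict.

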